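# Slide a cover plate out past the end of the bench riser

## Robot

A 6-joint arm with a two-finger parallel gripper is mounted at the origin on the work surface. World frame = base frame: x ahead of the robot, y to its left, z up, the work surface at z = 0. Lengths are in m, angles in rad, forces in N, time in s.
With the tool pointing down it reaches from about 0.15 to 0.775 m from the base axis. Payload 6.1 kg.
Tool frame: the origin (TCP) lies where the fingers leave the gripper's body, on its centre line; the fingertips stand 73 mm ahead of it and the grasp point (between the pads) lies 54 mm ahead of it; z points along the fingers, y is the direction in which the jaws open and shut (so a half turn about z gives the same grasp; the last joint's range is limited). The gripper opens to 85 mm and grips with 20 to 120 N. Pads are 22 mm wide; open, the fingers measure 114 mm over their backs; the gripper's body (76 mm by 85 mm) begins 54 mm behind the grasp point. The pads swing forward as they close: fully open they stand 13 mm farther back than shut.
Start: joints at [-1.145, 0.126, -0.04, 1.405, 0, 1.571], TCP at [0.217, -0.478, 0.304] pointing down, gripper open.
Joint ranges: [-2.72, 2.72], [-0.95, 1.95], [-1.27, 1.35], [-1.78, 2.02], [-1.46, 1.47], [-3.14, 3.14]. Speed limits (rad/s): [2.39, 2.39, 3.01, 3.14, 3.14, 3.14].

## Interface

Orientations are given as a unit quaternion [x, y, z, w].
In Python, from bench import r, imaging, nets gives the robot as it stands. The module is installed in compiled form; this text tells all that it offers.
- The arm moves only by the tool jog_arm, never from a script. Its argument "increments" is a list of rows, each a list of 7 numbers: the shift along the tool's x, y, z in m, then the turn, a rotation vector about the tool's x, y, z in degrees, then the gripper command: -1 is fully open, 1 is shut, values between are in proportion. In form: [[dx, dy, dz, rx, ry, rz, claw], ...]. A call has 1 to 12 rows; each row shifts and turns the pose as measured when the row begins, along the tool's axes as they then stand; what a row does not reach is not made up. A row lasts 1/10 s, in which the tool goes at most 50 mm and 8.59 degrees, less where a joint would pass 70% of its speed; a pose out of reach is approached as far as the arm can. A call is refused whole if a number of a shift passes 0.05 or a number of a turn 8.59, either way. A call with a gripper value outside its range is refused whole. The fingers move at their own pace and stop on an object; "squeeze" is the grip in N (left out, the last holds). Time passes only in rows, so rows that do not move let the fingers close. It gives the time, the measured TCP pose, the force and the opening at its end, in the units of the state.
- r.state(): the state, without advancing time (a new reading comes with each control period).
- imaging.snapshot(name): name is "side" or "top" or "wrist"; returns a dict with "pixels" (400x640x3 uint8, red, green, blue), "intrinsics" (3x3 intrinsics, pixels), "rvec" (rotation vector, rad) and "tvec" (3), from world to camera coordinates, as OpenCV has them. Camera axes: x right, y down, z forward; pixel columns grow to the right and rows downward; lengths in m; the calibration is good to about 2 mm. A picture is of the moment at which its call begins. There is no depth.
- r.close_job(): hands the job in, once; it reports no verdict.
Trained networks look in a picture, given as the dict that the camera call returned (one of the last four; its "shot" number tells which), for a name from the list of things; names that differ only in an ending like _2 or _b are one class to them, and where a whole thing is asked for, a point or a joint stands for the part that bears it (a point fixed in the world has none). Each returns a list of dicts, best first, with "conf" (0 to 1); they miss things now and then, are a little off and sometimes report something else, mostly with a low value. They report only what shows in the picture. A call takes as long as a camera call. They do not tell look-alikes from the thing itself.
- nets.look_for(picture, query): "point" ([x, y, z] in m, in world coordinates, good to about 4 mm: the middle of the surface that is visible of it).
- nets.place_of(picture, query): "point" ([x, y, z] in m, in world coordinates, good to about 4 mm: a listed point, or the origin of a listed thing).
The state is a dict: "clock": time; "joints": joint angles; "dq": joint speeds; "effort": joint torques, N m; "eef_pos": TCP position; "ee_rot": TCP orientation; "wrist_force": force on the tool from outside, world axes, zero at the start; "torque": the same for the moment, N m; "opening": finger opening in m.
Only numpy, scipy, OpenCV 4.12 (cv2) and the standard library are available. Lean on these libraries where they do the work, as an engineer would, in place of code of your own. Each camera call takes 0.05 s, during which the arm holds its last target.

## Task

The thin steel cover plate lies loose on the low black riser. With the fingertips only, push it - do not lift it - so that its long edge lies flat against the riser's raised back rail and about 3 cm of it sticks out past the end of the riser where the open tray stands, ready for a gloved hand to take it by its edge. It must stay lying flat on the riser, and the tray, the jar and the cup must be left where they stand.

Things in the scene. Friction and masses are not known exactly. Their poses are not given: they have to be found in the camera images.
- riser: Low fixed black bench riser (the ledge), 160 mm along its x, 320 mm along its y, flat top 50 mm above the bench. Origin: centre of its footprint on the bench; z up. Its ends are at y = +160 and y = -160 mm. A fixed aluminium back rail 10 mm wide and 12 mm tall runs along the whole far (+x) edge of the top; its inner face is at x = +70 mm. The front (-x) edge at x = -80 mm and both ends are open. It may stand turned by up to about 15 degrees.
- plate: Loose flat steel plate with four dark corner holes, 90 mm along its x, 140 mm along its y, 6 mm thick, 0.2 to 0.35 kg, lying flat on the riser's top and sliding with ordinary dry friction (a push of about 1 to 4 N). Origin: centre of its underside; its y axis is its long axis and starts within about 12 degrees of the riser's y axis. Flat against the rail its origin is at riser x = +25 mm; with 30 mm past an end its origin is at riser y = +120 or -120 mm.
- tray: Loose shallow square open grey tray, 120 x 120 mm, 30 mm tall, on the bench just beyond one end of the riser (either end, it varies). It marks the end at which the plate has to stick out. Origin: centre of its underside. Leave it where it is.
- jar: Loose amber screw-cap jar, 64 mm across, 100 mm tall, on the bench beyond the other end of the riser. Origin: centre of its underside. Leave it alone.
- cup: Loose white ceramic cup, 72 mm across, 85 mm tall, on the bench behind the back rail (its +x side). Origin: centre of its underside. Leave it alone.
Mind the look-alikes: they are no part of the job. Of the things like the tray, leave any that is purple; of the rest the smaller one is meant.

How it is judged:
At the end, for the whole second after the job is handed in: The plate lies flat and at rest on the riser, its end 20 to 40 mm past the riser's end at the tray (30 mm is ideal), its long edge within 6 mm of the back rail and within 0.08 rad of parallel to it (((y of tray in the frame of riser above 0 m and y of plate in the frame of riser between 0.11 and 0.13 m) or (y of tray in the frame of riser below 0 m and y of plate in the frame of riser between -0.13 and -0.11 m)) and x of plate in the frame of riser above 0.019 m and angle between the y axis of plate and the y axis of riser, either way round below 0.08 rad and z of plate in the frame of riser between 0.046 and 0.054 m and angle between plate's own z axis and vertical below 0.05 rad and linear speed of plate below 0.01 m/s); the robot touches nothing.
It fails at once if the plate is lifted (more than 10 mm) or tipped up (height (world z) of plate above 0.06 m or angle between plate's own z axis and vertical above 0.15 rad).
It fails at once if the plate falls off the riser (height (world z) of plate below 0.035 m).
It fails at once if the tray is moved more than 20 mm or tipped (distance of tray from where it was at the start of the episode above 0.02 m or angle between tray's own z axis and vertical above 0.3 rad).
It fails at once if the jar is moved more than 20 mm or tipped (distance of jar from where it was at the start of the episode above 0.02 m or angle between jar's own z axis and vertical above 0.3 rad).
It fails at once if the cup is moved more than 20 mm or tipped (distance of cup from where it was at the start of the episode above 0.02 m or angle between cup's own z axis and vertical above 0.3 rad).
It also fails if it takes over 48 s, if anything falls off the work surface, if the arm or the gripper's body presses on something with over 40 N, if the wrist force passes 120 N, or if a joint passes its speed limit or range.

## Working session

There is one attempt and no reset: what is moved stays moved. The work goes in short steps, Python scripts to look and compute and a tool call to move; the robot and the scene stay as the last step left them, time stands still between calls to the robot, and variables do not carry over. Pictures are saved under pics/ and viewed, and the job is handed in when it is done.

Besides the shell and the picture viewer there is one more tool, called after "Call:" as name([rows], argument=value, ...), one row to a line, values as JSON. jog_arm: Moves the arm, as the interface text tells. Its arguments: {"type":"object","properties":{"increments":{"type":"array"},"squeeze":{"type":"number"}},"required":["increments"]}

```bash
mkdir -p pics
cat > h.py <<'E'
import numpy as np, cv2
from bench import r, imaging, nets
def save(s,n): cv2.imwrite('pics/'+n+'.png', cv2.cvtColor(np.asarray(s['pixels']),cv2.COLOR_RGB2BGR))
def ray(s,uv,z):
    R,_=cv2.Rodrigues(np.array(s['rvec'],float)); t=np.array(s['tvec'],float).ravel(); K=np.array(s['intrinsics'],float)
    d=R.T@np.linalg.solve(K,[uv[0],uv[1],1.]); c=-R.T@t
    return c+d*(z-c[2])/d[2]
def proj(s,P):
    p,_=cv2.projectPoints(np.array(P,float).reshape(-1,1,3),np.array(s['rvec'],float),np.array(s['tvec'],float),np.array(s['intrinsics'],float),None); return p.reshape(-1,2)
E
python3 - <<'E'
from h import *
for n in ['top','side']:
    s=imaging.snapshot(n); save(s,n+'0')
    for q in ['riser','plate','tray','jar','cup']:
        for d in nets.place_of(s,q)[:4]: 
            print(n,q,np.round(d['point'],3),round(d['conf'],2),proj(s,d['point']).round())
print(r.state())
E
```

```text
top plate [0.524 0.05  0.053] 0.9 [[281. 204.]]
top tray [ 0.608 -0.201  0.002] 0.94 [[387. 168.]]
top tray [ 0.357 -0.242 -0.   ] 0.76 [[407. 273.]]
top tray [ 0.571 -0.418 -0.002] 0.55 [[478. 182.]]
top jar [0.504 0.323 0.001] 0.75 [[170. 215.]]
top cup [0.731 0.022 0.002] 0.63 [[294. 119.]]
side riser [ 0.537  0.055 -0.   ] 0.64 [[297. 202.]]
side plate [0.528 0.048 0.052] 0.75 [[293. 189.]]
side tray [ 0.572 -0.421 -0.005] 0.92 [[374. 394.]]
side tray [ 0.607 -0.202 -0.004] 0.74 [[355. 283.]]
side tray [ 0.351 -0.244 -0.002] 0.66 [[231. 325.]]
side jar [0.509 0.322 0.003] 0.76 [[269. 140.]]
side cup [0.73  0.028 0.002] 0.89 [[375. 198.]]
{'clock': 0.6, 'joints': array([-1.14497783e+00,  1.25814581e-01, -3.95800356e-02,  1.40539672e+00,
        6.66802489e-06,  1.57083126e+00]), 'dq': array([-5.02531676e-04,  4.27230756e-04, -1.00757442e-03, -1.39393107e-03,
       -9.23350569e-05,  3.52536598e-04]), 'effort': array([ 1.66410300e-03, -4.35435784e+01,  3.52941620e+01,  1.19634151e-03,
        1.86789703e-05,  7.45614813e-06]), 'eef_pos': array([ 0.21685918, -0.47811298,  0.30389602]), 'ee_rot': array([9.77424006e-01, 2.11287273e-01, 3.78564060e-06, 1.73260056e-06]), 'wrist_force': array([-0.11532397,  0.61966111, -1.06046797]), 'torque': array([ 0.01680902, -0.00944982,  0.0554577 ]), 'opening': 0.08549195418760464}
```

View pics/top0.png

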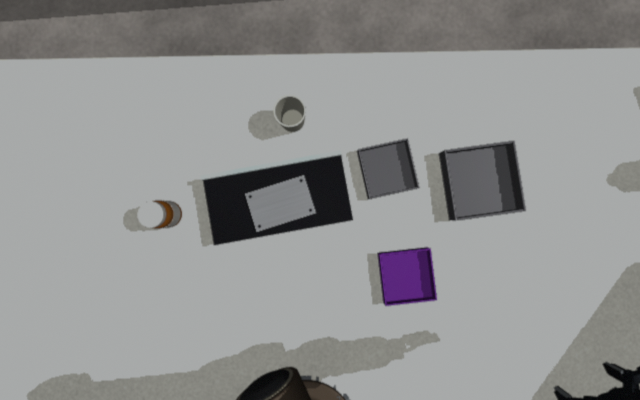

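View pics/side0.png

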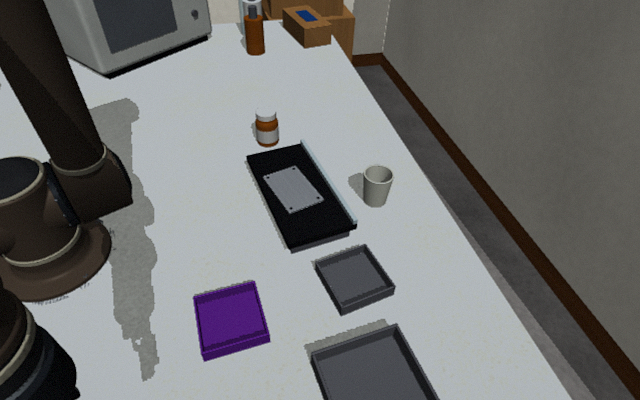

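The tray candidates are small grey at top (387,168), large grey at (482,180) and purple at (407,275). I choose the small grey one, which stands at the riser's -y end. Next I'll check it in a close crop and fit the riser and plate.

Run:
```python
from h import *
s=imaging.snapshot('top'); im=np.array(s['pixels'])
c=im[120:260,190:430]; s2={'pixels':cv2.resize(c,None,fx=3.3,fy=3.3,interpolation=cv2.INTER_CUBIC)}; save(s2,'crop1')
q=imaging.snapshot('side'); b=np.array(q['pixels'])[130:320,230:410]; save({'pixels':cv2.resize(b,None,fx=3.1,fy=3.1,interpolation=cv2.INTER_CUBIC)},'crop2')
g=im.max(2).astype(int)
m=np.zeros_like(g,np.uint8); m[150:250,195:356]=(g[150:250,195:356]<45)
cs,_=cv2.findContours(m,cv2.RETR_EXTERNAL,cv2.CHAIN_APPROX_NONE); cc=max(cs,key=cv2.contourArea)
print(cv2.minAreaRect(cc)); bx=cv2.boxPoints(cv2.minAreaRect(cc))
for p in bx: print('riser',p.round(1),ray(s,p,.05).round(4))
# plate: bright inside riser
hull=np.zeros_like(m); cv2.fillPoly(hull,[cv2.convexHull(cc)],1); hull=cv2.erode(hull,np.ones((9,9)))
p_=((g>70)&(hull>0)).astype(np.uint8); p_=cv2.morphologyEx(p_,cv2.MORPH_CLOSE,np.ones((5,5)))
cs,_=cv2.findContours(p_,cv2.RETR_EXTERNAL,cv2.CHAIN_APPROX_NONE); cp=max(cs,key=cv2.contourArea)
print(cv2.minAreaRect(cp))
for p in cv2.boxPoints(cv2.minAreaRect(cp)): print('plate',p.round(1),ray(s,p,.056).round(4))
```

```text
((277.11199951171875, 199.61599731445312), (64.39875793457031, 139.5306396484375), 79.69515228271484)
riser [202.7 180.4] [0.5815 0.227  0.05  ]
riser [340.  155.5] [ 0.6327 -0.0859  0.05  ]
riser [351.5 218.8] [ 0.4885 -0.109   0.05  ]
riser [214.2 243.8] [0.4377 0.2015 0.05  ]
((280.0478515625, 203.00750732421875), (40.58597183227539, 62.9797248840332), 72.34988403320312)
plate [243.9 193.2] [0.5503 0.1323 0.056 ]
plate [303.9 174.1] [ 0.591  -0.0035  0.056 ]
plate [316.2 212.8] [ 0.5035 -0.0297  0.056 ]
plate [256.2 231.9] [0.4631 0.1054 0.056 ]
```

View pics/crop1.png

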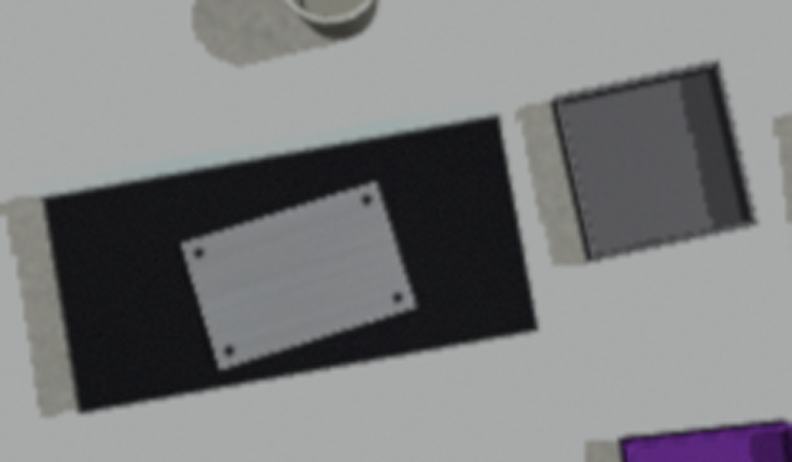

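View pics/crop2.png

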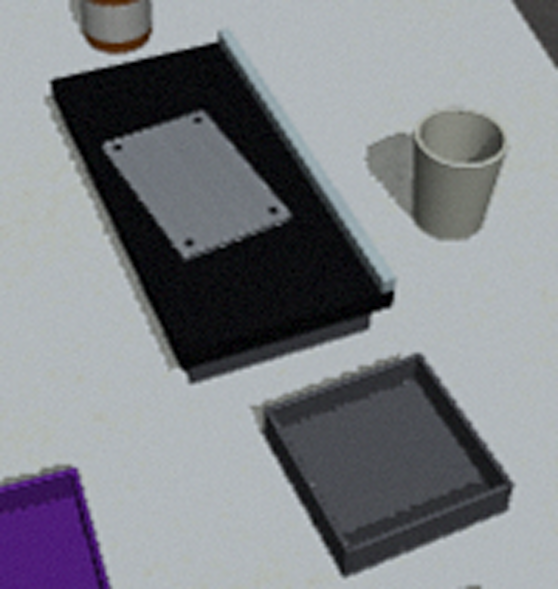

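The crop shows the small grey tray at the riser's right (-y) end, with the rail on the far side toward the cup. My fit:
- **Riser:** centre about (0.540, 0.059), yaw 9.3°.
- **Plate:** riser frame (-14, -6) mm, turned +7.4°.

The plan has three steps:
1. Push the plate's +y end with two fingertips to y of about -116.
2. Push its long edge to the rail.
3. Correct what is left.

First I turn the tool and set the opening.

Call:
jog_arm([
  [0, 0, 0, 0, 0, -8.4, -0.05],
  [0, 0, 0, 0, 0, -8.4, -0.05],
  [0, 0, 0, 0, 0, -8.4, -0.05],
  [0, 0, 0, 0, 0, -8.4, -0.05],
  [0, 0, 0, 0, 0, -8.4, -0.05],
  [0, 0, 0, 0, 0, -8.4, -0.05],
  [0, 0, 0, 0, 0, -8.4, -0.05],
  [0, 0, 0, 0, 0, -8.4, -0.05],
  [0, 0, 0, 0, 0, -8.0, -0.05],
  [0, 0, 0, 0, 0, 0, -0.05],
], squeeze=20)

```text
clock: 1.7
eef_pos: [0.2168, -0.4781, 0.3041]
ee_rot: [0.632, 0.775, -0.0, 0.0]
wrist_force: [0.5, -0.0, 0.2]
opening: 0.0448
```

```bash
cat >> h.py <<'E'
from scipy.spatial.transform import Rotation as Rn
RC=np.array([.540,.0594]); RY=np.radians(9.3)
ex=np.array([np.cos(RY),np.sin(RY)]); ey=np.array([-np.sin(RY),np.cos(RY)])
def toR(p): d=np.array(p)[:2]-RC; return np.array([d@ex,d@ey])
def toW(a,b): return RC+a*ex+b*ey
def status(goal=None,z=None):
    s=r.state(); p=s['eef_pos']; M=Rn.from_quat(s['ee_rot']).as_matrix()
    print('t',round(s['clock'],2),'tcp',p.round(4),'riserframe',toR(p).round(4),'yaw',np.degrees(np.arctan2(M[1,0],M[0,0])).round(2),'tz',M[:,2].round(3),'F',s['wrist_force'].round(2),'open',round(s['opening'],4))
    if goal is not None:
        w=toW(*goal); g=np.array([w[0],w[1],p[2] if z is None else z]); print('tool shift',(M.T@(g-p)).round(4))
E
python3 - <<'E'
from h import *
status((-.014,.115),.18)
E
```

```text
t 1.7 tcp [ 0.2168 -0.4781  0.3041] riserframe [-0.4058 -0.4782] yaw 101.66 tz [ 0. -0. -1.] F [ 0.51 -0.03  0.24] open 0.0448
tool shift [0.5766 0.4159 0.1239]
```

Call:
jog_arm([
  [0.038, 0.0275, 0, 0, 0, 0.2, -0.05],
  [0.038, 0.0275, 0, 0, 0, 0.2, -0.05],
  [0.038, 0.0275, 0, 0, 0, 0.2, -0.05],
  [0.038, 0.0275, 0, 0, 0, 0.2, -0.05],
  [0.038, 0.0275, 0, 0, 0, 0.2, -0.05],
  [0.038, 0.0275, 0, 0, 0, 0.2, -0.05],
  [0.038, 0.0275, 0, 0, 0, 0.2, -0.05],
  [0.038, 0.0275, 0, 0, 0, 0.2, -0.05],
  [0.038, 0.0275, 0, 0, 0, 0.2, -0.05],
  [0.038, 0.0275, 0, 0, 0, 0.2, -0.05],
  [0.038, 0.0275, 0, 0, 0, 0.2, -0.05],
  [0.038, 0.0275, 0, 0, 0, 0.2, -0.05],
])

```text
clock: 2.9
eef_pos: [0.4764, 0.0381, 0.3048]
ee_rot: [0.67, 0.742, 0.001, 0.004]
wrist_force: [0.7, -1.4, 0.1]
opening: 0.0448
```

Run:
```python
from h import *
status((-.014,.115),.16)
```

```text
t 2.9 tcp [0.4764 0.0381 0.3048] riserframe [-0.0662 -0.0108] yaw 95.79 tz [ 0.008 -0.003 -1.   ] F [ 0.66 -1.39  0.14] open 0.0448
tool shift [0.1293 0.0433 0.1446]
```

Call:
jog_arm([
  [0.035, 0.012, 0, 0, 0, -1, -0.05],
  [0.035, 0.012, 0.0, 0, 0, -1, -0.05],
  [0.03, 0.01, 0.02, 0, 0, -0.7, -0.05],
  [0.02, 0.006, 0.03, 0, 0, -0.5, -0.05],
  [0, 0, 0.03, 0, 0, 0, -0.05],
  [0, 0, 0.03, 0, 0, 0, -0.05],
  [0, 0, 0.015, 0, 0, 0, -0.05],
  [0, 0, 0, 0, 0, 0, -0.05],
])

```text
clock: 3.7
eef_pos: [0.5064, 0.1753, 0.1751]
ee_rot: [0.656, 0.755, 0.003, 0.005]
wrist_force: [-0.7, -0.4, -0.1]
opening: 0.0449
```

Run:
```python
from h import *
status((-.014,.115),.14)
M=Rn.from_quat(r.state()['ee_rot']).as_matrix()
G=np.array([[-ey[0]*-1,0,0],[0,0,0],[0,0,0]])
G=np.column_stack([[*ey,0],[*ex,0],[0,0,-1]])
print('rot corr tool deg',np.degrees(Rn.from_matrix(M.T@G).as_rotvec()).round(2))
s=imaging.snapshot('side'); save({'pixels':cv2.resize(np.array(s['pixels'])[30:330,180:440],None,fx=2,fy=2)},'s1')
```

```text
t 3.7 tcp [0.5064 0.1753 0.1751] riserframe [-0.0144  0.1198] yaw 98.0 tz [ 0.011 -0.001 -1.   ] F [-0.7  -0.35 -0.08] open 0.0449
tool shift [-0.0047  0.0002  0.0352]
rot corr tool deg [ 0.63  0.17 -1.3 ]
```

View pics/s1.png

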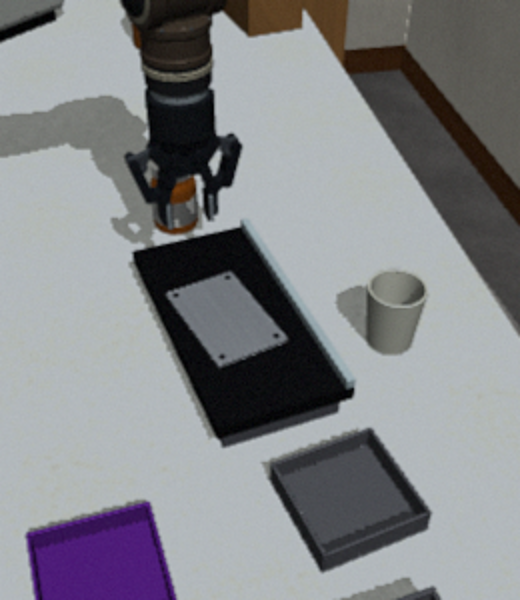

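The fingers are above the free +y end of the riser (tips near crop (160-210, 215)), and the jar stands behind them untouched. I'll descend to just above the top.

Call:
jog_arm([
  [0, 0, 0.015, 0.3, 0.1, -0.6, -0.05],
  [0, 0, 0.015, 0.3, 0.1, -0.6, -0.05],
  [0, 0, 0.01, 0, 0, 0, -0.05],
  [0, 0, 0.003, 0, 0, 0, -0.05],
  [0, 0, 0, 0, 0, 0, -0.05],
])

```text
clock: 4.25
eef_pos: [0.5089, 0.1753, 0.1327]
ee_rot: [0.649, 0.761, 0.003, 0.001]
wrist_force: [0.8, 0.3, 0.4]
opening: 0.0449
```

```bash
cat >> h.py <<'E'
def rotc(a):
    M=Rn.from_quat(r.state()['ee_rot']).as_matrix()
    G=np.column_stack([[*ey,0],[*ex,0],[0,0,-1]]) if a=='y' else np.column_stack([[*ex,0],[*-ey,0],[0,0,-1]])
    print('rot corr tool deg',np.degrees(Rn.from_matrix(M.T@G).as_rotvec()).round(2))
E
python3 - <<'E'
from h import *
status((-.014,.115));rotc('y')
s=imaging.snapshot('side'); save({'pixels':cv2.resize(np.array(s['pixels'])[100:250,220:370],None,fx=4,fy=4,interpolation=cv2.INTER_CUBIC)},'s2')
E
```

```text
t 4.25 tcp [0.5089 0.1753 0.1327] riserframe [-0.012   0.1194] yaw 99.07 tz [ 0.005  0.003 -1.   ] F [0.81 0.33 0.39] open 0.0449
tool shift [-0.0045 -0.002  -0.    ]
rot corr tool deg [ 0.31 -0.11 -0.23]
```

View pics/s2.png

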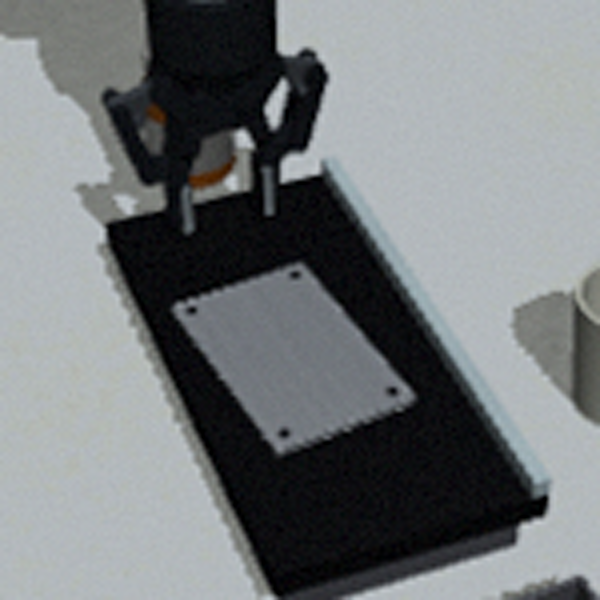

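The tips hover over the riser near (190,230) and (268,212), clear of the plate's end. Next I probe the top in small steps.

Call:
jog_arm([
  [0, 0, 0.004, 0, 0, 0, -0.05],
  [0, 0, 0.003, 0, 0, 0, -0.05],
  [0, 0, 0, 0, 0, 0, -0.05],
])

```text
clock: 4.6
eef_pos: [0.5095, 0.1756, 0.1265]
ee_rot: [0.649, 0.761, 0.004, 0.002]
wrist_force: [0.6, 0.2, 0.1]
opening: 0.0449
```

Call:
jog_arm([
  [0, 0, 0.002, 0, 0, 0, -0.05],
  [0, 0, 0, 0, 0, 0, -0.05],
])

```text
clock: 4.8
eef_pos: [0.5097, 0.1757, 0.1247]
ee_rot: [0.649, 0.761, 0.004, 0.002]
wrist_force: [0.2, -0.3, -0.1]
opening: 0.0449
```

Call:
jog_arm([
  [0, 0, 0.002, 0, 0, 0, -0.05],
  [0, 0, 0, 0, 0, 0, -0.05],
])

```text
clock: 5.0
eef_pos: [0.5098, 0.1757, 0.1228]
ee_rot: [0.649, 0.761, 0.004, 0.002]
wrist_force: [0.0, 0.1, -0.4]
opening: 0.0447
```

Call:
jog_arm([
  [0, 0, 0.0015, 0, 0, 0, -0.05],
  [0, 0, 0, 0, 0, 0, -0.05],
])

```text
clock: 5.2
eef_pos: [0.5098, 0.1757, 0.1211]
ee_rot: [0.649, 0.761, 0.004, 0.002]
wrist_force: [-0.2, -0.5, -0.1]
opening: 0.0448
```

Call:
jog_arm([
  [0, 0, 0.0015, 0, 0, 0, -0.05],
  [0, 0, 0, 0, 0, 0, -0.05],
])

```text
clock: 5.4
eef_pos: [0.5102, 0.1758, 0.121]
ee_rot: [0.649, 0.761, 0.005, 0.002]
wrist_force: [0.3, 0.9, -0.3]
opening: 0.0451
```

Run:
```python
from h import *
status((-.014,.115));rotc('y')
s=imaging.snapshot('side'); save({'pixels':cv2.resize(np.array(s['pixels'])[120:220,230:340],None,fx=6,fy=6,interpolation=cv2.INTER_CUBIC)},'s3')
```

```text
t 5.4 tcp [0.5102 0.1758 0.121 ] riserframe [-0.0106  0.1197] yaw 99.06 tz [ 0.01   0.004 -1.   ] F [ 0.27  0.92 -0.27] open 0.0451
tool shift [-0.0047 -0.0034 -0.    ]
rot corr tool deg [ 0.58 -0.16 -0.24]
```

View pics/s3.png

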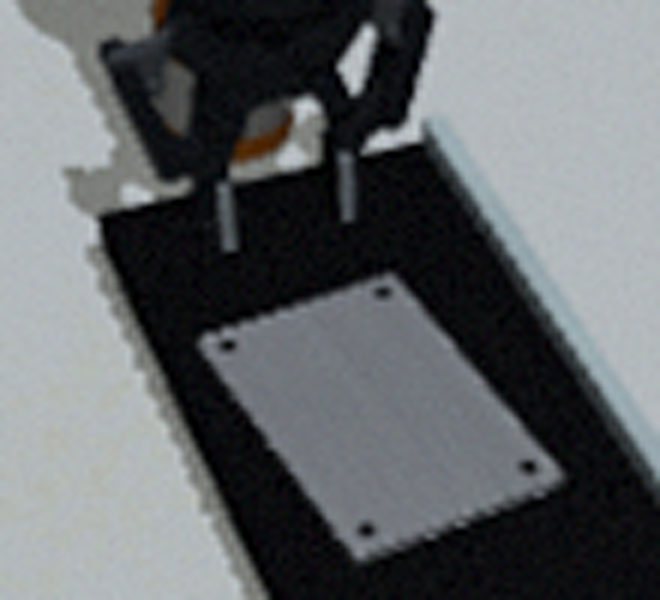

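Contact came at TCP z of about 0.121. I raise 2.5 mm, level the tool and approach the plate's end.

Call:
jog_arm([
  [0, 0, -0.0025, 0.5, -0.1, -0.2, -0.05],
  [0, -0.001, 0, 0, 0, 0, -0.05],
  [-0.01, -0.001, 0, 0, 0, 0, -0.05],
  [-0.01, -0.001, 0, 0, 0, 0, -0.05],
  [-0.005, 0, 0, 0, 0, 0, -0.05],
  [0, 0, 0, 0, 0, 0, -0.05],
])

```text
clock: 6.05
eef_pos: [0.5112, 0.1482, 0.123]
ee_rot: [0.648, 0.762, 0.0, -0.0]
wrist_force: [-0.5, -0.6, -0.0]
opening: 0.0447
```

Run:
```python
from h import *
status((-.014,-.034));rotc('y')
```

```text
t 6.05 tcp [0.5112 0.1482 0.123 ] riserframe [-0.0141  0.0923] yaw 99.28 tz [-0.  0. -1.] F [-0.52 -0.65 -0.02] open 0.0447
tool shift [-0.1263  0.0002 -0.    ]
rot corr tool deg [-0.01 -0.02 -0.02]
```

Alignment is exact. I push slowly.

Call:
jog_arm([
  [-0.005, 0, 0, 0, 0, 0, -0.05],
  [-0.005, 0, 0, 0, 0, 0, -0.05],
  [-0.005, 0, 0, 0, 0, 0, -0.05],
  [-0.005, 0, 0, 0, 0, 0, -0.05],
  [-0.005, 0, 0, 0, 0, 0, -0.05],
  [-0.005, 0, 0, 0, 0, 0, -0.05],
  [-0.005, 0, 0, 0, 0, 0, -0.05],
  [-0.005, 0, 0, 0, 0, 0, -0.05],
  [-0.005, 0, 0, 0, 0, 0, -0.05],
  [0, 0, 0, 0, 0, 0, -0.05],
])

```text
clock: 7.05
eef_pos: [0.5194, 0.1003, 0.123]
ee_rot: [0.648, 0.762, 0.001, -0.001]
wrist_force: [-0.2, 0.8, -0.2]
opening: 0.0451
```

Run:
```python
from h import *
status((-.014,-.034));rotc('y')
s=imaging.snapshot('side'); save({'pixels':cv2.resize(np.array(s['pixels'])[120:270,230:390],None,fx=4,fy=4,interpolation=cv2.INTER_CUBIC)},'s4')
```

```text
t 7.05 tcp [0.5194 0.1003 0.123 ] riserframe [-0.0138  0.0437] yaw 99.28 tz [ 0.     0.003 -1.   ] F [-0.15  0.81 -0.15] open 0.0451
tool shift [-0.0777 -0.0002 -0.0002]
rot corr tool deg [ 0.04 -0.15 -0.02]
```

View pics/s4.png

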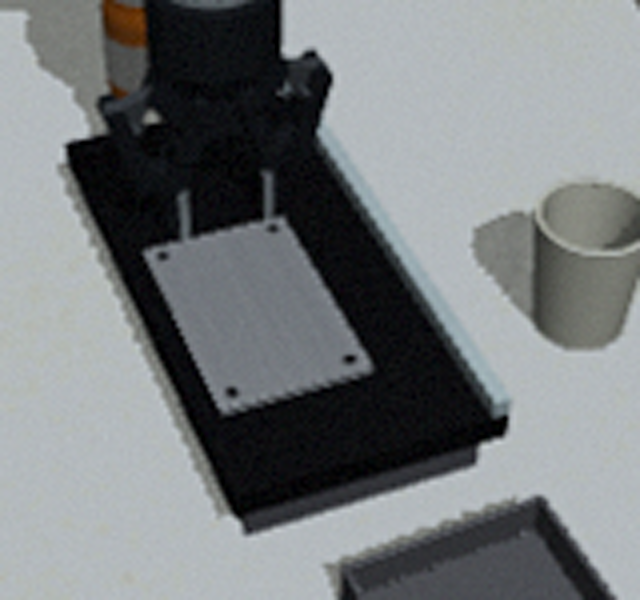

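Both tips are on the plate's end at (188,238) and (268,220), and the plate has squared up. I continue.

Call:
jog_arm([
  [-0.005, 0, 0, 0, 0, 0, -0.05],
  [-0.005, 0, 0, 0, 0, 0, -0.05],
  [-0.005, 0, 0, 0, 0, 0, -0.05],
  [-0.005, 0, 0, 0, 0, 0, -0.05],
  [-0.005, 0, 0, 0, 0, 0, -0.05],
  [-0.005, 0, 0, 0, 0, 0, -0.05],
  [-0.005, 0, 0, 0, 0, 0, -0.05],
  [-0.005, 0, 0, 0, 0, 0, -0.05],
  [-0.005, 0, 0, 0, 0, 0, -0.05],
  [-0.005, 0, 0, 0, 0, 0, -0.05],
  [0, 0, 0, 0, 0, 0, -0.05],
])

```text
clock: 8.2
eef_pos: [0.5278, 0.0472, 0.1229]
ee_rot: [0.647, 0.762, 0.001, -0.001]
wrist_force: [-0.4, 0.8, 0.5]
opening: 0.045
```

```bash
cat >> h.py <<'E'
def plate(n):
    s=imaging.snapshot('side'); save({'pixels':cv2.resize(np.array(s['pixels'])[120:300,230:410],None,fx=3.3,fy=3.3,interpolation=cv2.INTER_CUBIC)},n)
    for d in nets.place_of(s,'plate')[:1]: print('net side plate',toR(d['point']).round(4),d['point'],d['conf'])
    t=imaging.snapshot('top'); im=np.array(t['pixels']); save({'pixels':cv2.resize(im[120:260,190:430],None,fx=3.3,fy=3.3,interpolation=cv2.INTER_CUBIC)},n+'t')
    for d in nets.place_of(t,'plate')[:1]: print('net top plate',toR(d['point']).round(4),d['point'],d['conf'])
    for q in ['tray','jar','cup']: print(q,[np.round(d['point'],3).tolist() for d in nets.place_of(t,q)])
E
python3 - <<'E'
from h import *
status((-.014,-.034));rotc('y');plate('p5')
E
```

```text
t 8.2 tcp [0.5278 0.0472 0.1229] riserframe [-0.014  -0.0101] yaw 99.31 tz [-0.     0.004 -1.   ] F [-0.4   0.84  0.45] open 0.045
tool shift [-0.0239 -0.     -0.0001]
rot corr tool deg [ 0.01 -0.21  0.01]
net side plate [-0.0204 -0.0896] [0.5343, -0.0323, 0.054] 0.9
net top plate [-0.0281 -0.0914] [0.527, -0.0353, 0.0481] 0.62
tray [[0.569, -0.421, -0.0], [0.608, -0.202, 0.0], [0.353, -0.242, -0.0]]
jar [[0.506, 0.322, 0.002]]
cup [[0.729, 0.023, 0.004]]
```

View pics/p5.png

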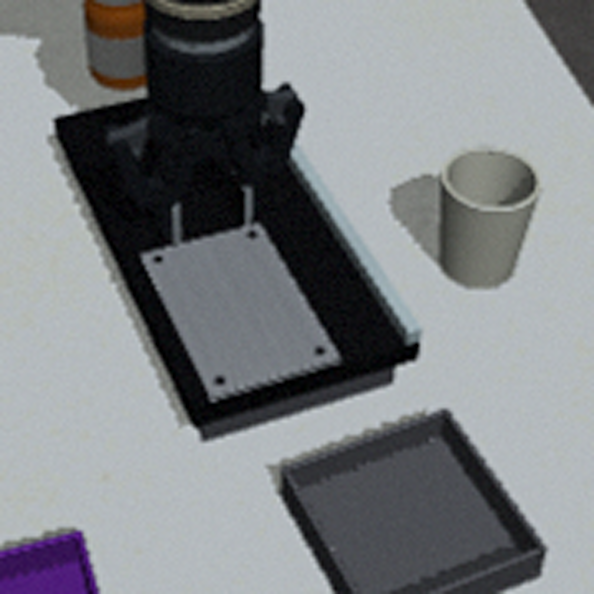

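View pics/p5t.png

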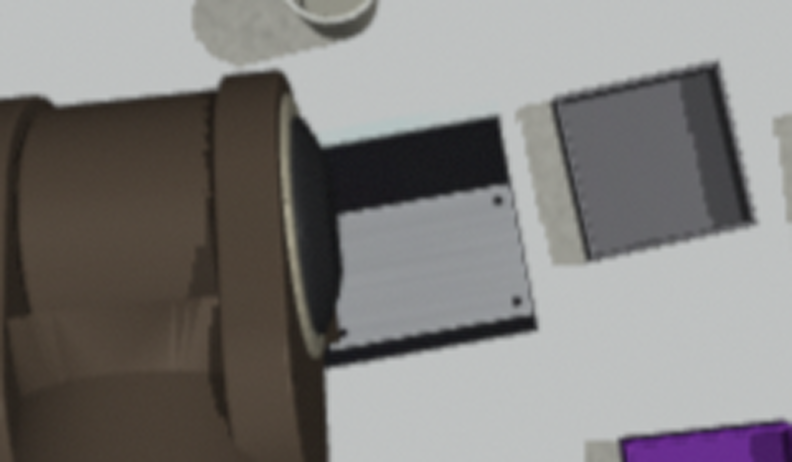

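Run:
```python
from h import *
t=imaging.snapshot('top')
for u,v,z in [(510,184,.056),(531,312,.056),(500,116,.05),(537,329,.05)]:
    print(toR(ray(t,(190+u/3.3,120+v/3.3),z)).round(4))
s=imaging.snapshot('side')
for u,v,z in [(141,258,.056),(262,222,.056),(341,358,.056),(213,402,.056),(196,430,.05),(420,345,.05)]:
    print('s',toR(ray(s,(230+u/3.3,120+v/3.3),z)).round(4))
```

```text
[ 0.0201 -0.1597]
[-0.0682 -0.1578]
[ 0.068  -0.1619]
[-0.0805 -0.1602]
s [-0.07   -0.0267]
s [ 0.0219 -0.0226]
s [ 0.0203 -0.1626]
s [-0.0694 -0.167 ]
s [-0.0853 -0.1795]
s [ 0.0761 -0.1663]
```

The top view puts the plate's end 1 to 2 mm inside the riser's end, so about 31 mm remains. I push about 28 mm more, then back off.

Call:
jog_arm([
  [-0.005, 0, 0, 0, 0, 0, -0.05],
  [-0.005, 0, 0, 0, 0, 0, -0.05],
  [-0.005, 0, 0, 0, 0, 0, -0.05],
  [-0.005, 0, 0, 0, 0, 0, -0.05],
  [-0.004, 0, 0, 0, 0, 0, -0.05],
  [-0.002, 0, 0, 0, 0, 0, -0.05],
  [0, 0, 0, 0, 0, 0, -0.05],
])

```text
clock: 9.35
eef_pos: [0.5322, 0.0209, 0.1229]
ee_rot: [0.647, 0.763, 0.002, -0.002]
wrist_force: [-0.0, 1.9, -0.2]
opening: 0.0448
```

Run:
```python
from h import *
status((-.014,-.038));rotc('y');plate('p6')
```

```text
t 9.35 tcp [0.5322 0.0209 0.1229] riserframe [-0.0139 -0.0368] yaw 99.39 tz [-0.001  0.007 -1.   ] F [-0.02  1.89 -0.2 ] open 0.0448
tool shift [-0.0012 -0.0001 -0.    ]
rot corr tool deg [ 0.03 -0.39  0.09]
net top plate [-0.0247 -0.1168] [0.5345, -0.0599, 0.0487] 0.91
tray [[0.356, -0.242, -0.001], [0.609, -0.201, 0.001], [0.569, -0.418, -0.0]]
jar [[0.506, 0.321, 0.002]]
cup [[0.73, 0.025, 0.002]]
```

View pics/p6t.png

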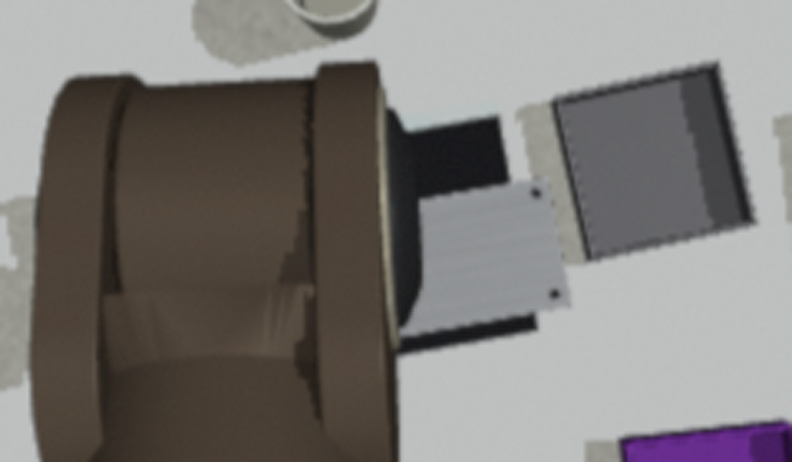

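The plate sticks out about 26 mm with the tray untouched. I back off, rise and turn 90° for the push to the rail.

Call:
jog_arm([
  [0.015, 0, 0, 0, 0, 0, -0.05],
  [0.005, 0, -0.02, 0, 0, 0, -0.05],
  [0, 0, -0.03, 0, 0, 0, -0.05],
  [0, 0, -0.02, 0, 0, 8.2, -0.05],
  [0, 0, 0, 0, 0, 8.2, -0.05],
  [0, 0, 0, 0, 0, 8.2, -0.05],
  [0, 0, 0, 0, 0, 8.2, -0.05],
  [0, 0, 0, 0, 0, 8.2, -0.05],
  [0, 0, 0, 0, 0, 8.2, -0.05],
  [0, 0, 0, 0, 0, 8.2, -0.05],
  [0, 0, 0, 0, 0, 8.2, -0.05],
  [0, 0, 0, 0, 0, 8.2, -0.05],
])

```text
clock: 10.9
eef_pos: [0.5264, 0.0498, 0.1956]
ee_rot: [0.98, 0.199, -0.0, -0.003]
wrist_force: [0.5, -0.0, -0.5]
opening: 0.0451
```

Call:
jog_arm([
  [0, 0, 0, 0, 0, 8.2, -0.05],
  [0, 0, 0, 0, 0, 4, -0.05],
  [0, 0, 0, 0, 0, 0, -0.05],
])

```text
clock: 11.2
eef_pos: [0.5257, 0.0521, 0.1955]
ee_rot: [0.996, 0.089, -0.001, -0.003]
wrist_force: [-1.3, -0.0, 0.2]
opening: 0.0449
```

Run:
```python
from h import *
status((-.105,-.118),.123);rotc('x')
```

```text
t 11.2 tcp [0.5257 0.0521 0.1955] riserframe [-0.0152 -0.0049] yaw 10.22 tz [-0.002  0.006 -1.   ] F [-1.29 -0.02  0.19] open 0.0449
tool shift [-0.0915  0.1121  0.0719]
rot corr tool deg [-0.36  0.07  0.92]
```

Call:
jog_arm([
  [-0.022, 0.027, 0, -0.3, 0, 0.5, -0.05],
  [-0.022, 0.027, 0, 0, 0, 0.3, -0.05],
  [-0.022, 0.027, 0, 0, 0, 0, -0.05],
  [-0.022, 0.027, 0, 0, 0, 0, -0.05],
  [0, 0, 0, 0, 0, 0, -0.05],
])

```text
clock: 11.7
eef_pos: [0.4558, -0.0696, 0.1948]
ee_rot: [0.996, 0.09, -0.001, -0.0]
wrist_force: [-0.3, -0.2, -0.5]
opening: 0.0446
```

Run:
```python
from h import *
status((-.105,-.118),.123);rotc('x')
```

```text
t 11.7 tcp [ 0.4558 -0.0696  0.1948] riserframe [-0.1039 -0.1137] yaw 10.33 tz [-0.001  0.    -1.   ] F [-0.33 -0.22 -0.5 ] open 0.0446
tool shift [-0.0011  0.0043  0.0718]
rot corr tool deg [-0.03  0.06  1.03]
```

Call:
jog_arm([
  [-0.001, 0.004, 0.02, 0, 0, 1, -0.05],
  [0, 0, 0.03, 0, 0, 0, -0.05],
  [0, 0, 0.018, 0, 0, 0, -0.05],
  [0, 0, 0.003, 0, 0, 0, -0.05],
  [0, 0, 0, 0, 0, 0, -0.05],
])

```text
clock: 12.2
eef_pos: [0.4569, -0.0724, 0.1236]
ee_rot: [0.996, 0.084, 0.002, -0.0]
wrist_force: [0.4, 0.0, -0.5]
opening: 0.045
```

Run:
```python
from h import *
status((-.031,-.118),.1235);rotc('x');plate('p7')
```

```text
t 12.2 tcp [ 0.4569 -0.0724  0.1236] riserframe [-0.1034 -0.1166] yaw 9.69 tz [ 0.004  0.001 -1.   ] F [ 0.36  0.02 -0.51] open 0.045
tool shift [0.0723 0.0018 0.0003]
rot corr tool deg [-0.   -0.21  0.39]
net side plate [-0.0229 -0.1198] [0.5368, -0.0625, 0.0484] 0.89
net top plate [-0.0282 -0.1165] [0.531, -0.0601, 0.0499] 0.78
tray [[0.571, -0.42, -0.002], [0.352, -0.24, 0.002], [0.608, -0.201, 0.0]]
jar [[0.506, 0.322, 0.001]]
cup [[0.731, 0.026, 0.004]]
```

View pics/p7.png

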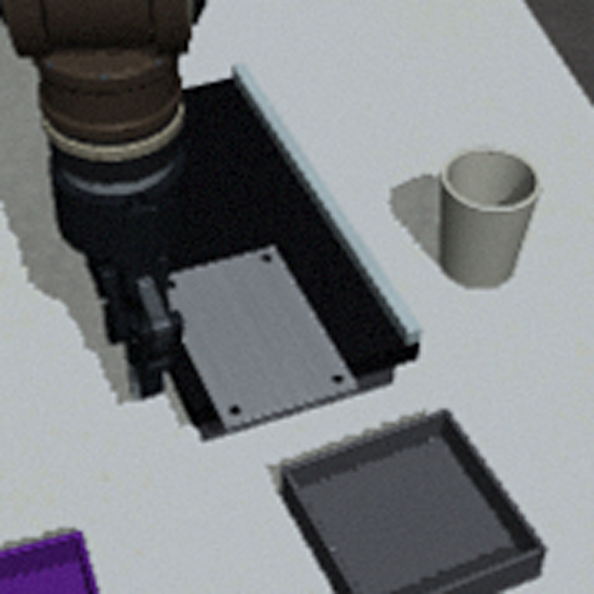

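View pics/p7t.png

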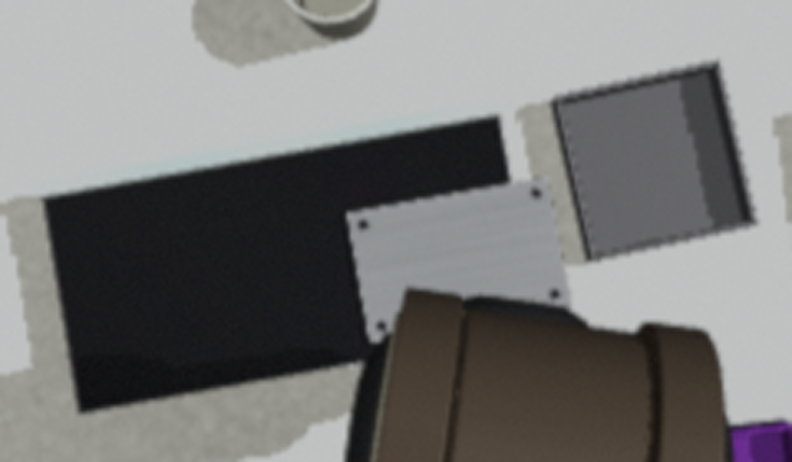

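The fingers stand just off the plate's near long edge at side (175,300), and the plate is parallel to the rail. I push in +x.

Call:
jog_arm([
  [0.005, 0.001, 0, 0, -0.2, 0.4, -0.05],
  [0.005, 0.001, 0, 0, 0, 0, -0.05],
  [0.005, 0, 0, 0, 0, 0, -0.05],
  [0.005, 0, 0, 0, 0, 0, -0.05],
  [0.005, 0, 0, 0, 0, 0, -0.05],
  [0.005, 0, 0, 0, 0, 0, -0.05],
  [0.005, 0, 0, 0, 0, 0, -0.05],
  [0.005, 0, 0, 0, 0, 0, -0.05],
  [0.005, 0, 0, 0, 0, 0, -0.05],
  [0.005, 0, 0, 0, 0, 0, -0.05],
  [0, 0, 0, 0, 0, 0, -0.05],
])

```text
clock: 13.65
eef_pos: [0.5103, -0.0668, 0.1254]
ee_rot: [0.997, 0.08, -0.0, 0.001]
wrist_force: [-1.5, -1.1, 3.1]
opening: 0.045
```

Run:
```python
from h import *
status((-.031,-.118),.1235);rotc('x');plate('p8')
```

```text
t 13.65 tcp [ 0.5103 -0.0668  0.1254] riserframe [-0.0497 -0.1197] yaw 9.16 tz [-0.001 -0.002 -1.   ] F [-1.54 -1.11  3.11] open 0.045
tool shift [ 0.0187 -0.0018  0.0019]
rot corr tool deg [ 0.08  0.04 -0.14]
net side plate [ 0.0053 -0.1189] [0.5644, -0.0571, 0.0507] 0.82
tray [[0.355, -0.243, -0.001], [0.57, -0.417, -0.001], [0.609, -0.202, -0.002]]
jar [[0.504, 0.321, 0.002]]
cup [[0.73, 0.024, 0.001], [0.504, 0.322, 0.001]]
```

View pics/p8.png

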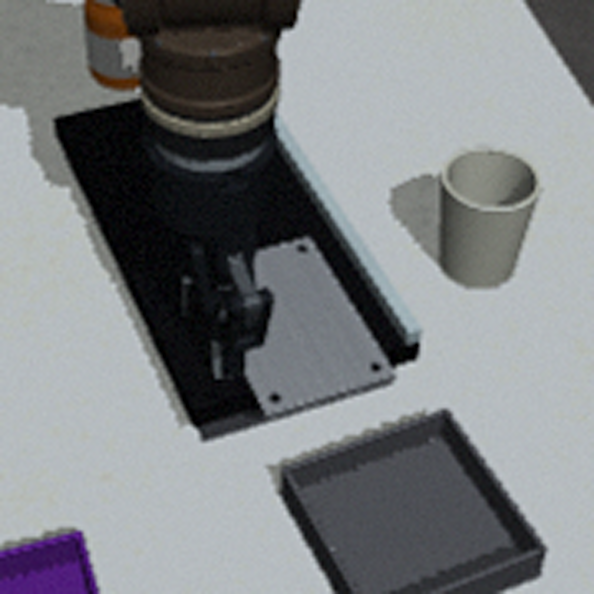

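View pics/p8t.png

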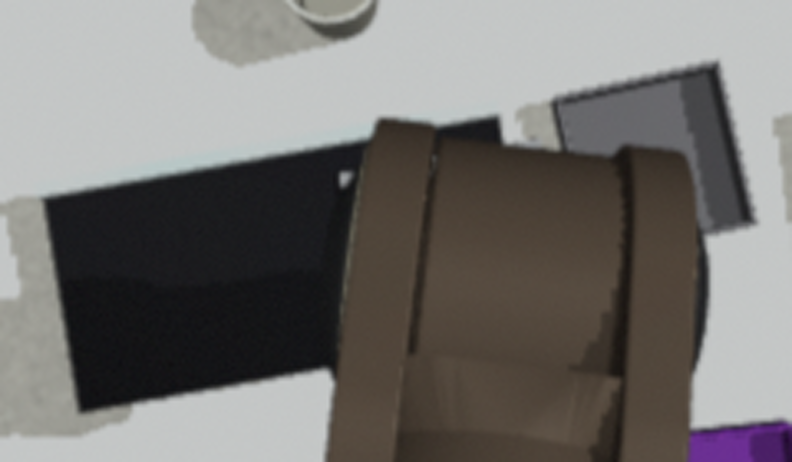

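The plate is moving, but z has crept up to 0.1254. I back off a little, lower 2 mm and push again.

Call:
jog_arm([
  [-0.005, -0.001, 0, 0, 0, 0, -0.05],
  [0, -0.001, 0.002, 0, 0, 0, -0.05],
  [0, 0, 0, 0, 0, 0, -0.05],
])

```text
clock: 14.3
eef_pos: [0.5036, -0.0656, 0.1229]
ee_rot: [0.997, 0.08, -0.001, 0.001]
wrist_force: [-0.2, -0.7, -0.6]
opening: 0.045
```

Run:
```python
from h import *
status((-.031,-.119),.1235);rotc('x')
s=imaging.snapshot('side'); save({'pixels':cv2.resize(np.array(s['pixels'])[180:250,280:365],None,fx=8,fy=8,interpolation=cv2.INTER_CUBIC)},'p9')
```

```text
t 14.3 tcp [ 0.5036 -0.0656  0.1229] riserframe [-0.0561 -0.1175] yaw 9.14 tz [-0.001 -0.001 -1.   ] F [-0.17 -0.7  -0.61] open 0.045
tool shift [ 0.0251  0.0015 -0.0006]
rot corr tool deg [ 0.07  0.07 -0.16]
```

View pics/p9.png

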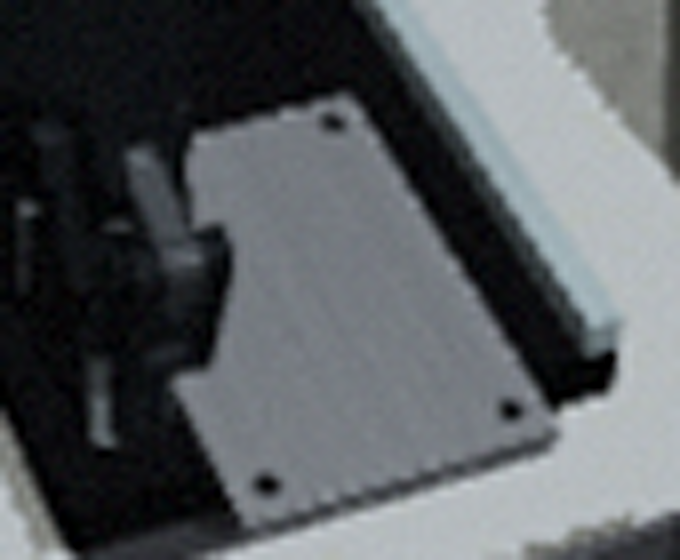

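The plate lies flat and parallel to the rail, about 20 mm short of it. I continue pushing.

Call:
jog_arm([
  [0.005, 0, 0, 0, 0, 0, -0.05],
  [0.005, 0, 0, 0, 0, 0, -0.05],
  [0.005, 0, 0, 0, 0, -0.1, -0.05],
  [0.005, 0, 0.0001, 0, 0, 0, -0.05],
  [0, 0, 0, 0, 0, 0, -0.05],
])

```text
clock: 14.85
eef_pos: [0.5242, -0.0623, 0.1227]
ee_rot: [0.997, 0.081, -0.002, 0.001]
wrist_force: [-0.2, -0.4, 0.0]
opening: 0.0452
```

Run:
```python
from h import *
status((-.031,-.119),.1235);rotc('x')
s=imaging.snapshot('side'); save({'pixels':cv2.resize(np.array(s['pixels'])[180:250,280:365],None,fx=8,fy=8,interpolation=cv2.INTER_CUBIC)},'p10')
```

```text
t 14.85 tcp [ 0.5242 -0.0623  0.1227] riserframe [-0.0353 -0.1175] yaw 9.24 tz [-0.003 -0.002 -1.   ] F [-0.22 -0.36  0.01] open 0.0452
tool shift [ 0.0043  0.0015 -0.0008]
rot corr tool deg [ 0.07  0.2  -0.06]
```

View pics/p10.png

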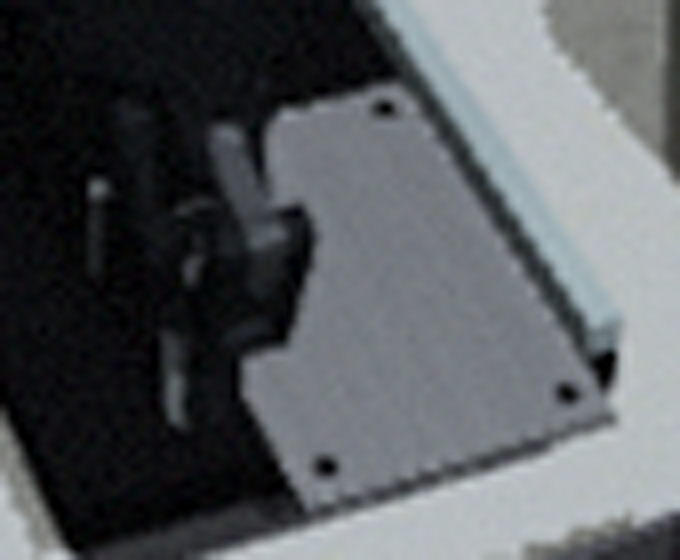

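A few mm remain. I use small steps until the rail stops it.

Call:
jog_arm([
  [0.003, 0, 0, 0, 0, 0, -0.05],
  [0.003, 0, 0, 0, 0, 0, -0.05],
  [0, 0, 0, 0, 0, 0, -0.05],
])

```text
clock: 15.2
eef_pos: [0.528, -0.0615, 0.1222]
ee_rot: [0.997, 0.08, -0.004, 0.001]
wrist_force: [-1.1, -0.3, 0.6]
opening: 0.0447
```

Call:
jog_arm([
  [0.002, 0, 0, 0, 0, 0, -0.05],
  [0.002, 0, 0, 0, 0, 0, -0.05],
  [0, 0, 0, 0, 0, 0, -0.05],
])

```text
clock: 15.5
eef_pos: [0.5285, -0.0613, 0.1219]
ee_rot: [0.997, 0.08, -0.008, 0.002]
wrist_force: [-0.3, -0.1, 0.3]
opening: 0.0452
```

Run:
```python
from h import *
status((-.031,-.119),.1235);rotc('x')
s=imaging.snapshot('side'); save({'pixels':cv2.resize(np.array(s['pixels'])[180:250,280:365],None,fx=8,fy=8,interpolation=cv2.INTER_CUBIC)},'p11')
```

```text
t 15.5 tcp [ 0.5285 -0.0613  0.1219] riserframe [-0.0309 -0.1173] yaw 9.18 tz [-0.017 -0.005 -1.   ] F [-0.3  -0.12  0.28] open 0.0452
tool shift [-0.0002  0.0017 -0.0016]
rot corr tool deg [ 0.11  0.98 -0.11]
```

View pics/p11.png

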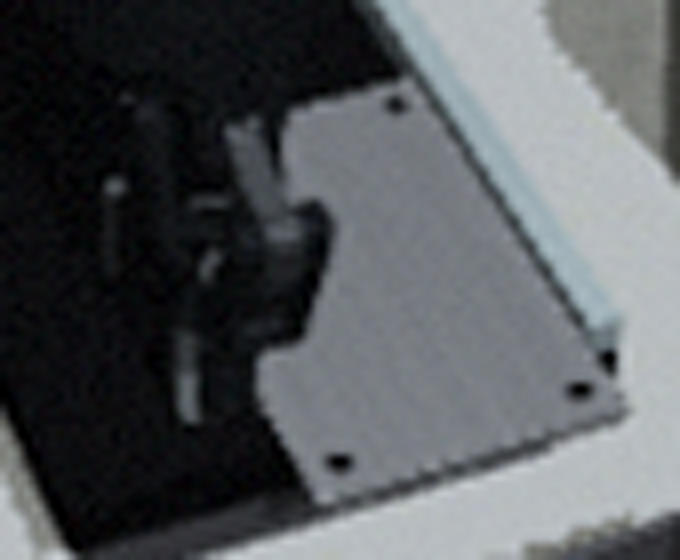

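The tool has stopped advancing and is tilting about 1°, so the plate is seated on the rail. I back off and lift clear to check.

Call:
jog_arm([
  [-0.01, 0, 0, 0, 0, 0, -0.05],
  [-0.02, 0, 0, 0, 0.9, 0, -0.05],
  [-0.02, 0, -0.02, 0, 0, 0, -0.05],
  [-0.03, 0, -0.03, 0, 0, 0, -0.05],
  [-0.04, 0, -0.03, 0, 0, 0, -0.05],
  [-0.04, 0, 0, 0, 0, 0, -0.05],
  [-0.04, 0, 0, 0, 0, 0, -0.05],
  [0, 0, 0, 0, 0, 0, -0.05],
])

```text
clock: 16.35
eef_pos: [0.326, -0.0937, 0.204]
ee_rot: [0.997, 0.081, 0.005, 0.002]
wrist_force: [-0.4, 0.4, 0.4]
opening: 0.0445
```

Run:
```python
from h import *
status((-.031,-.119),.1235);plate('p12')
s=imaging.snapshot('side'); save({'pixels':cv2.resize(np.array(s['pixels'])[180:260,280:370],None,fx=7,fy=7,interpolation=cv2.INTER_CUBIC)},'p12s')
```

```text
t 16.35 tcp [ 0.326  -0.0937  0.204 ] riserframe [-0.2359 -0.1165] yaw 9.31 tz [ 0.011 -0.003 -1.   ] F [-0.35  0.43  0.38] open 0.0445
tool shift [0.2041 0.0022 0.0826]
net side plate [ 0.0258 -0.1177] [0.5845, -0.0526, 0.0525] 0.77
net top plate [ 0.02   -0.1138] [0.5781, -0.0497, 0.0511] 0.55
tray [[0.607, -0.2, -0.003], [0.567, -0.42, 0.0], [0.357, -0.243, -0.001]]
jar [[0.505, 0.323, 0.0]]
cup [[0.538, 0.057, 0.003], [0.73, 0.023, -0.001]]
```

View pics/p12t.png

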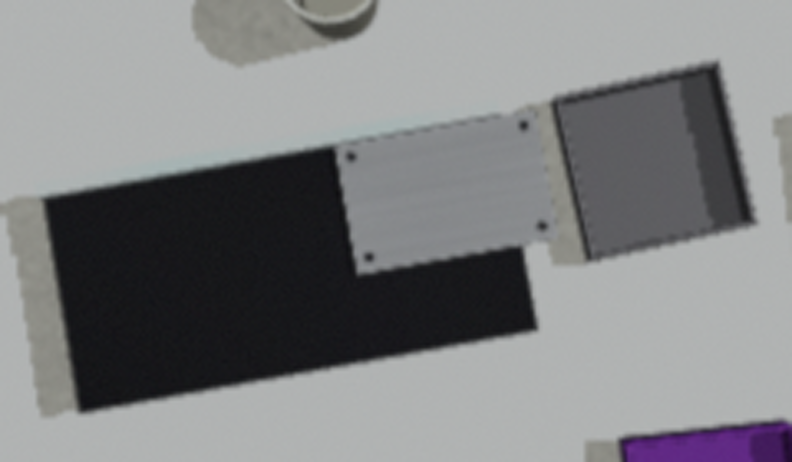

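View pics/p12s.png

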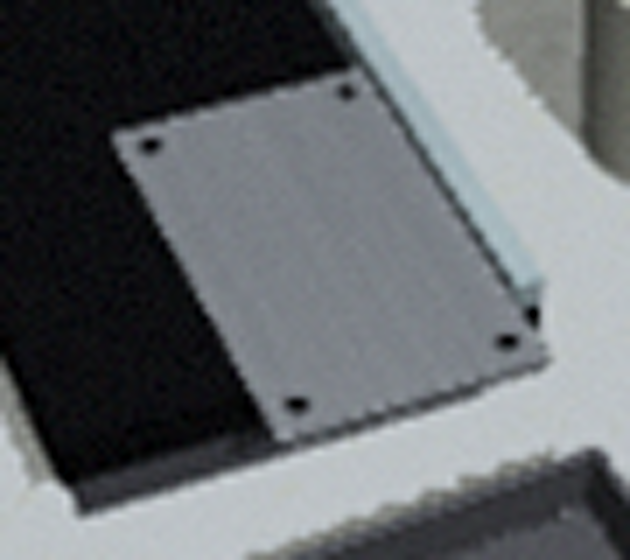

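Both views show the plate parallel and against the rail, overhanging toward the tray. I compute its pose from the hole centres, edges and riser corners.

Run:
```python
from h import *
t=imaging.snapshot('top')
T=lambda u,v,z:toR(ray(t,(190+u/3.3-.35,120+v/3.3-.35),z))
H=np.array([T(*p,.056) for p in [(351,157),(523.5,125.5),(542.5,226.5),(369,257.5)]])
print(H.round(4),'mean',H.mean(0).round(4)); d=H[0]-H[1]+H[3]-H[2]; print('ang deg',np.degrees(np.arctan2(-d[0],d[1])))
for p in [(45,198),(79,411),(537,329),(523,247)]: print('riser',T(*p,.05).round(4))
for p in [(336,147),(357,276)]: print('plate end',T(*p,.056).round(4))
s=imaging.snapshot('side')
S=lambda u,v,z:toR(ray(s,(280+u/7-.4,180+v/7-.4),z))
H=np.array([S(*p,.056) for p in [(346,91),(151,145),(296,404),(507,341)]]); print(H.round(4),'mean',H.mean(0).round(4))
print('riser end top, side: ',S(270,437,.05),S(75,485,.05))
print('plate end',S(545,352,.056),S(282,440,.056))
```

```text
[[ 0.0587 -0.0556]
 [ 0.0588 -0.1754]
 [-0.0115 -0.1755]
 [-0.0111 -0.0555]] mean [ 0.0237 -0.1155]
ang deg -0.07584296343382103
riser [0.0695 0.1572]
riser [-0.0786  0.1583]
riser [-0.0796 -0.1596]
riser [-0.0227 -0.1604]
plate end [ 0.0673 -0.0467]
plate end [-0.0221 -0.0453]
[[ 0.0576 -0.0563]
 [-0.0121 -0.0569]
 [-0.0122 -0.1764]
 [ 0.0577 -0.1767]] mean [ 0.0227 -0.1166]
riser end top, side:  [-0.02221564 -0.18074357] [-0.08230521 -0.17668021]
plate end [ 0.06641258 -0.18500595] [-0.02150532 -0.1877266 ]
```

The readings agree: x is about 24 mm (seated) and the angle is about 0°, but y is about -115 mm, so the overhang is only about 25 mm. I'll do one gentle 5 mm end push for margin, and turn the tool back first.

Call:
jog_arm([
  [0, 0, 0, 0, 0, -8.2, -0.05],
  [0, 0, 0, 0, 0, -8.2, -0.05],
  [0, 0, 0, 0, 0, -8.2, -0.05],
  [0, 0, 0, 0, 0, -8.2, -0.05],
  [0, 0, 0, 0, 0, -8.2, -0.05],
  [0, 0, 0, 0, 0, -8.2, -0.05],
  [0, 0, 0, 0, 0, -8.2, -0.05],
  [0, 0, 0, 0, 0, -8.2, -0.05],
  [0, 0, 0, 0, 0, -8.2, -0.05],
  [0, 0, 0, 0, 0, -8.2, -0.05],
  [0, 0, 0, 0, 0, -6, -0.05],
  [0, 0, 0, 0, 0, 0, -0.05],
])

```text
clock: 18.05
eef_pos: [0.3337, -0.0927, 0.2006]
ee_rot: [0.634, 0.774, 0.001, 0.0]
wrist_force: [0.4, -0.8, -1.6]
opening: 0.045
```

Run:
```python
from h import *
status((.016,-.008),.19);rotc('y')
```

```text
t 18.05 tcp [ 0.3337 -0.0927  0.2006] riserframe [-0.2282 -0.1168] yaw 101.35 tz [ 0.002  0.001 -1.   ] F [ 0.36 -0.84 -1.63] open 0.045
tool shift [0.1    0.2479 0.011 ]
rot corr tool deg [ 0.09 -0.01  2.05]
```

Call:
jog_arm([
  [0.016, 0.04, 0, 0, 0, 1, -0.05],
  [0.016, 0.04, 0, 0, 0, 0.8, -0.05],
  [0.016, 0.04, 0, 0, 0, 0, -0.05],
  [0.016, 0.04, 0, 0, 0, 0, -0.05],
  [0.016, 0.04, 0, 0, 0, 0, -0.05],
  [0.016, 0.03, 0, 0, 0, 0, -0.05],
  [0, 0, 0, 0, 0, 0, -0.05],
])

```text
clock: 18.75
eef_pos: [0.5541, 0.0455, 0.1983]
ee_rot: [0.655, 0.755, 0.0, 0.001]
wrist_force: [-0.1, -0.9, -0.6]
opening: 0.0453
```

Run:
```python
from h import *
status((.016,-.008),.123);rotc('y')
```

```text
t 18.75 tcp [0.5541 0.0455 0.1983] riserframe [ 0.0116 -0.016 ] yaw 98.11 tz [ 0.001 -0.001 -1.   ] F [-0.08 -0.89 -0.58] open 0.0453
tool shift [0.0081 0.0041 0.0753]
rot corr tool deg [ 0.05  0.04 -1.19]
```

Call:
jog_arm([
  [0.008, 0.003, 0, 0, 0, -1.1, -0.05],
  [0, 0, 0.025, 0, 0, 0, -0.05],
  [0, 0, 0.025, 0, 0, 0, -0.05],
  [0, 0, 0.015, 0, 0, 0, -0.05],
  [0, 0, 0.008, 0, 0, 0, -0.05],
  [0, 0, 0, 0, 0, 0, -0.05],
])

```text
clock: 19.35
eef_pos: [0.5537, 0.0546, 0.1226]
ee_rot: [0.65, 0.76, -0.001, -0.0]
wrist_force: [0.2, -0.5, 0.9]
opening: 0.0447
```

Run:
```python
from h import *
status((.016,-.0415),.1232);rotc('y')
s=imaging.snapshot('side'); save({'pixels':cv2.resize(np.array(s['pixels'])[120:260,260:400],None,fx=4,fy=4,interpolation=cv2.INTER_CUBIC)},'p13')
```

```text
t 19.35 tcp [0.5537 0.0546 0.1226] riserframe [ 0.0128 -0.007 ] yaw 98.97 tz [-0.001 -0.001 -1.   ] F [ 0.17 -0.46  0.89] open 0.0447
tool shift [-0.0345  0.0034 -0.0006]
rot corr tool deg [-0.09  0.02 -0.33]
```

View pics/p13.png

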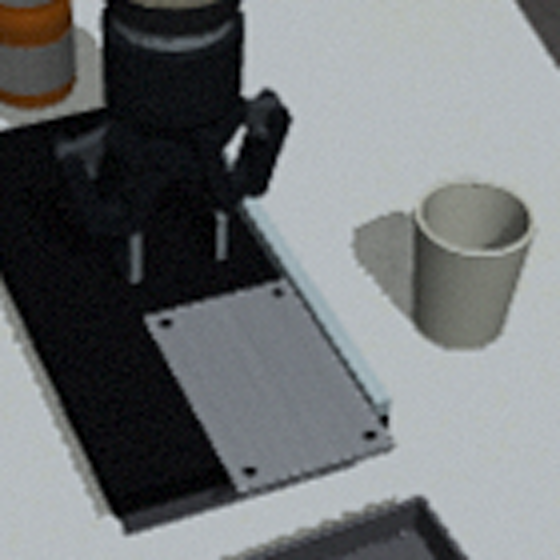

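The tips are on the riser behind the plate's end at (137,280) and (222,258), clear of the rail. Now the push.

Call:
jog_arm([
  [-0.005, 0.003, -0.0005, 0, 0, -0.3, -0.05],
  [-0.005, 0, 0, 0, 0, 0, -0.05],
  [-0.005, 0, 0, 0, 0, 0, -0.05],
  [-0.005, 0, 0, 0, 0, 0, -0.05],
  [-0.004, 0, 0, 0, 0, 0, -0.05],
  [-0.003, 0, 0, 0, 0, 0, -0.05],
  [-0.003, 0, 0, 0, 0, 0, -0.05],
  [0, 0, 0, 0, 0, 0, -0.05],
])

```text
clock: 20.2
eef_pos: [0.5643, 0.0221, 0.128]
ee_rot: [0.648, 0.761, 0.002, 0.002]
wrist_force: [0.8, 0.2, 0.9]
opening: 0.0449
```

Run:
```python
from h import *
status((.016,-.0415),.1232);rotc('y')
```

```text
t 20.2 tcp [0.5643 0.0221 0.128 ] riserframe [ 0.018  -0.0408] yaw 99.19 tz [ 0.006 -0.    -1.   ] F [0.82 0.17 0.89] open 0.0449
tool shift [-0.0007 -0.002   0.0048]
rot corr tool deg [ 0.32  0.07 -0.11]
```

z is 0.128, so the tips may have ridden up onto the plate. I look before moving.

Run:
```python
from h import *
s=imaging.snapshot('side'); save({'pixels':cv2.resize(np.array(s['pixels'])[160:260,270:380],None,fx=7,fy=6,interpolation=cv2.INTER_CUBIC)},'p14')
print(r.state()['eef_pos'])
```

```text
[0.56428002 0.0222648  0.12800009]
```

View pics/p14.png

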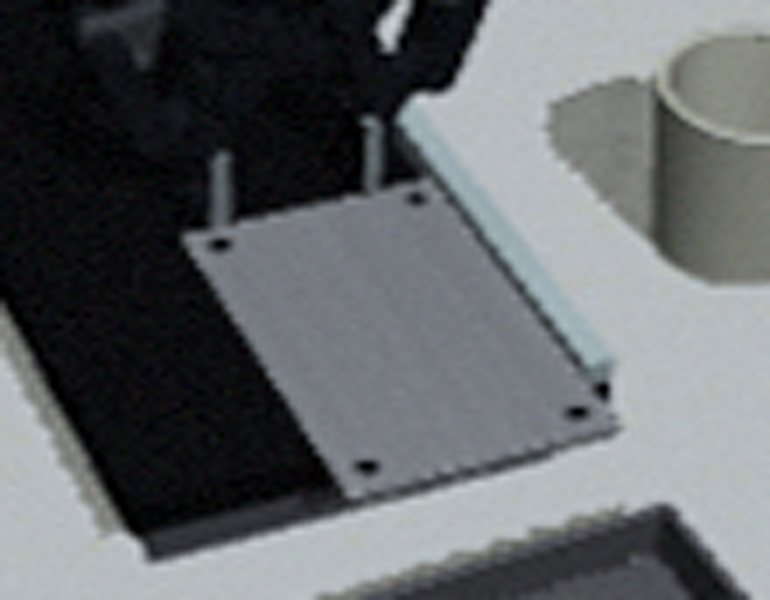

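Call:
jog_arm([
  [0, 0, -0.015, 0, 0, 0, -0.05],
  [0.02, 0, -0.005, -0.3, 0, 0, -0.05],
  [0, 0, 0, 0, 0, 0, -0.05],
])

```text
clock: 20.55
eef_pos: [0.5605, 0.0424, 0.1478]
ee_rot: [0.648, 0.761, 0.003, 0.003]
wrist_force: [-0.7, -0.7, 0.0]
opening: 0.0451
```

Run:
```python
from h import *
status((.016,-.0415),.1232);rotc('y')
s=imaging.snapshot('side'); save({'pixels':cv2.resize(np.array(s['pixels'])[180:260,280:370],None,fx=7,fy=7,interpolation=cv2.INTER_CUBIC)},'p15')
```

```text
t 20.55 tcp [0.5605 0.0424 0.1478] riserframe [ 0.0174 -0.0201] yaw 99.16 tz [ 0.009  0.001 -1.   ] F [-0.7  -0.72  0.03] open 0.0451
tool shift [-0.0214 -0.0016  0.0246]
rot corr tool deg [ 0.54  0.03 -0.14]
```

View pics/p15.png

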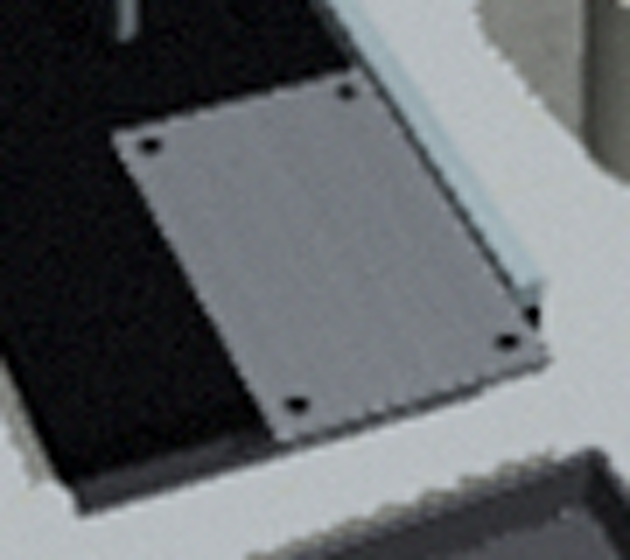

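The plate hasn't moved (holes still at (346,91) and (507,341)), so the tips rose over its edge. I lower again and advance in short checked steps.

Call:
jog_arm([
  [0.002, -0.001, 0.01, 0.5, 0, -0.1, -0.05],
  [0, 0, 0.01, 0, 0, 0, -0.05],
  [0, 0, 0.004, 0, 0, 0, -0.05],
  [0, 0, 0, 0, 0, 0, -0.05],
])

```text
clock: 21.0
eef_pos: [0.5592, 0.0428, 0.1205]
ee_rot: [0.648, 0.762, -0.001, 0.0]
wrist_force: [-1.2, 1.3, 7.2]
opening: 0.0447
```

Run:
```python
from h import *
status((.016,-.0415),.1222);rotc('y')
```

```text
t 21.0 tcp [0.5592 0.0428 0.1205] riserframe [ 0.0163 -0.0195] yaw 99.24 tz [-0.001 -0.002 -1.   ] F [-1.17  1.28  7.15] open 0.0447
tool shift [-0.022  -0.0003 -0.0017]
rot corr tool deg [-0.07  0.08 -0.06]
```

Call:
jog_arm([
  [0, 0, -0.0015, 0, 0, 0, -0.05],
  [0, 0, 0, 0, 0, 0, -0.05],
  [-0.003, 0, 0, 0, 0, 0, -0.05],
  [-0.003, 0, 0, 0, 0, 0, -0.05],
  [-0.003, 0, 0, 0, 0, 0, -0.05],
  [0, 0, 0, 0, 0, 0, -0.05],
])

```text
clock: 21.6
eef_pos: [0.5606, 0.0324, 0.1216]
ee_rot: [0.648, 0.762, -0.002, -0.0]
wrist_force: [0.1, -1.2, 0.4]
opening: 0.045
```

Run:
```python
from h import *
status((.016,-.0415),.1222);rotc('y')
```

```text
t 21.6 tcp [0.5606 0.0324 0.1216] riserframe [ 0.0159 -0.03  ] yaw 99.2 tz [-0.002 -0.002 -1.   ] F [ 0.12 -1.21  0.4 ] open 0.045
tool shift [-0.0115  0.0001 -0.0005]
rot corr tool deg [-0.14  0.12 -0.1 ]
```

z is good at 0.1216. I push about 7 mm first.

Call:
jog_arm([
  [-0.003, 0, 0, 0, 0, 0, -0.05],
  [-0.003, 0, 0, 0, 0, 0, -0.05],
  [-0.002, 0, 0, 0, 0, 0, -0.05],
  [0, 0, 0, 0, 0, 0, -0.05],
])

```text
clock: 22.0
eef_pos: [0.5619, 0.024, 0.1217]
ee_rot: [0.648, 0.762, -0.001, -0.0]
wrist_force: [0.9, -0.8, 0.2]
opening: 0.045
```

Run:
```python
from h import *
status((.016,-.0415),.1222);rotc('y')
s=imaging.snapshot('side'); save({'pixels':cv2.resize(np.array(s['pixels'])[180:260,280:370],None,fx=7,fy=7,interpolation=cv2.INTER_CUBIC)},'p16')
```

```text
t 22.0 tcp [0.5619 0.024  0.1217] riserframe [ 0.0159 -0.0385] yaw 99.19 tz [-0.002 -0.001 -1.   ] F [ 0.89 -0.82  0.15] open 0.045
tool shift [-0.003   0.0001 -0.0005]
rot corr tool deg [-0.13  0.05 -0.11]
```

View pics/p16.png

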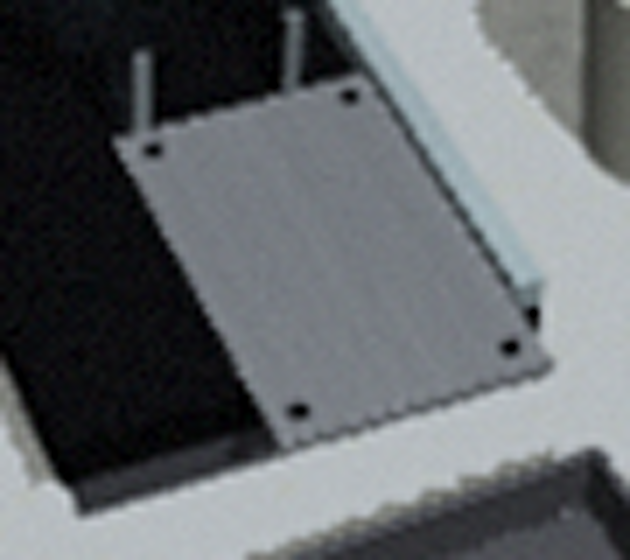

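The plate is now sliding (about 2.5 mm so far). I push 3 mm more.

Call:
jog_arm([
  [-0.002, 0, 0, 0, 0, 0, -0.05],
  [-0.001, 0, 0, 0, 0, 0, -0.05],
  [0, 0, 0, 0, 0, 0, -0.05],
])

```text
clock: 22.35
eef_pos: [0.5623, 0.0214, 0.1217]
ee_rot: [0.648, 0.762, -0.001, -0.001]
wrist_force: [-0.3, 0.4, 0.2]
opening: 0.0448
```

Run:
```python
from h import *
status((.016,-.0415),.1222);rotc('y')
```

```text
t 22.35 tcp [0.5623 0.0214 0.1217] riserframe [ 0.0159 -0.0411] yaw 99.23 tz [-0.002 -0.    -1.   ] F [-0.27  0.4   0.18] open 0.0448
tool shift [-0.0004  0.0001 -0.0005]
rot corr tool deg [-0.13 -0.01 -0.07]
```

Call:
jog_arm([
  [0.01, 0, 0, 0, 0, 0, -0.05],
  [0.01, 0, -0.01, 0, 0, 0, -0.05],
  [0, -0.01, -0.04, 0, 0, 0, -0.05],
  [0, -0.02, -0.04, 0, 0, 0, -0.05],
  [0, -0.04, -0.02, 0, 0, 0, -0.05],
  [0, -0.04, 0, 0, 0, 0, -0.05],
  [0, -0.04, 0, 0, 0, 0, -0.05],
  [0, -0.04, 0, 0, 0, 0, -0.05],
  [0, -0.04, 0, 0, 0, 0, -0.05],
  [0, -0.02, 0, 0, 0, 0, -0.05],
  [0, 0, 0, 0, 0, 0, -0.05],
])

```text
clock: 23.45
eef_pos: [0.3035, 0.0059, 0.2424]
ee_rot: [0.646, 0.763, 0.001, 0.004]
wrist_force: [-0.3, -0.9, -0.4]
opening: 0.0452
```

Run:
```python
from h import *
status();plate('p17')
s=imaging.snapshot('side'); save({'pixels':cv2.resize(np.array(s['pixels'])[180:260,280:370],None,fx=7,fy=7,interpolation=cv2.INTER_CUBIC)},'p17s')
```

```text
t 23.45 tcp [0.3035 0.0059 0.2424] riserframe [-0.2421 -0.0146] yaw 99.53 tz [ 0.006 -0.003 -1.   ] F [-0.33 -0.89 -0.43] open 0.0452
net side plate [ 0.0257 -0.122 ] [0.5851, -0.0568, 0.0483] 0.75
net top plate [ 0.0206 -0.1223] [0.5801, -0.058, 0.0473] 0.66
tray [[0.606, -0.202, 0.001], [0.57, -0.42, -0.002], [0.353, -0.245, 0.004]]
jar [[0.501, 0.322, 0.002]]
cup [[0.727, 0.026, 0.001]]
```

View pics/p17t.png

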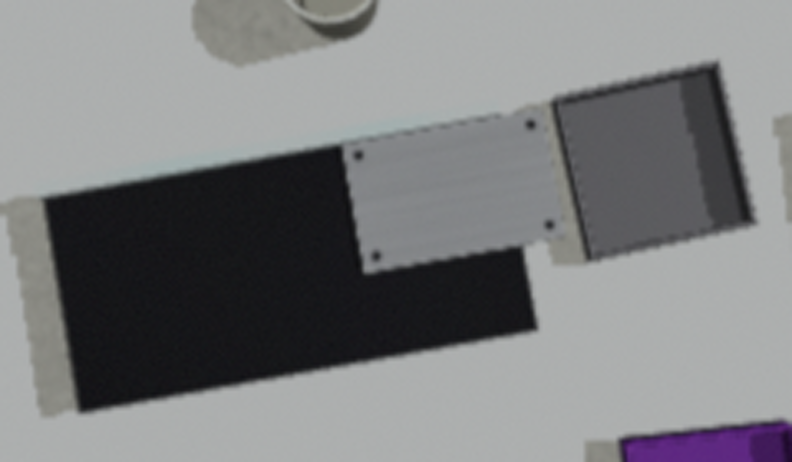

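View pics/p17s.png

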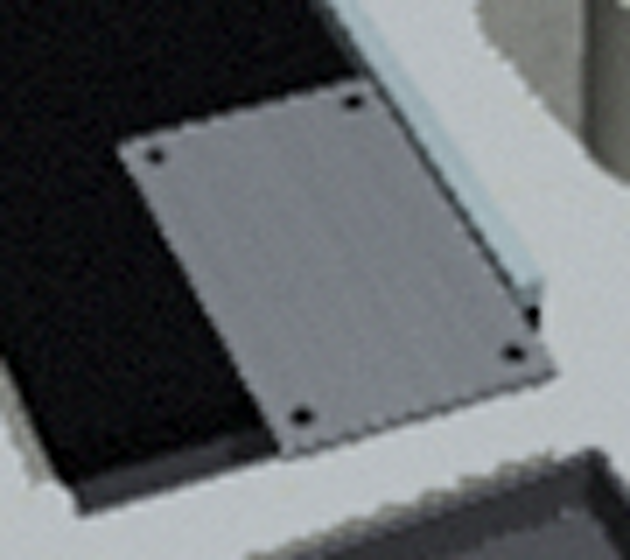

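The holes moved about 7 crop px in the top view, which is about 5 mm, so y is about -0.120. The plate still lies along the rail, and the tray, jar and cup are unmoved. The arm is clear, so I hand in.

Run:
```python
from h import *
t=imaging.snapshot('top')
H=np.array([toR(ray(t,(190+u/3.3-.35,120+v/3.3-.35),.056)) for u,v in [(358,156),(530.5,125),(549.5,225),(376,257)]])
d=H[0]-H[1]+H[3]-H[2]; print(H.mean(0).round(4),np.degrees(np.arctan2(-d[0],d[1])).round(2))
print(r.close_job())
```

```text
[ 0.0234 -0.1203] 0.0
the job is handed in; nothing more can be done
None
```

The plate is pushed into place and the job is handed in at about 23.6 s; no verdict was reported. I pushed the plate's end with two fingertips toward the small grey tray, then its long edge to the rail. A last 5 mm push on its end brought the overhang to about 30 mm.

**Last checks, plate (riser frame, from its hole centres in the top view):**
- **x:** 23 mm. Seated flat would be 25 mm, and the 2 mm gap is within calibration error. The tool had also stopped dead when the plate met the rail.
- **y:** -120 mm, so about 30 mm sticks out.
- **Angle to the rail:** about 0°.
- **Flatness:** it looks flat in the side view.

**Surroundings:** the tray, jar and cup are within about 5 mm of where they started, which is the networks' own noise. The arm was clear of everything.

**What went wrong or disagreed:**
- **First final push:** the tips rose to about plate height and passed over its edge without moving it, and the repeat at a lower height worked.
- **Networks:** the two views put the plate's x at 21 and 26 mm and its y at about -122 mm. All of these are within the limits.

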